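Load the orbital shaker and switch it on

TASK

Lift the tube rack onto the shaker and set it down (do not drop it) flat on the platform, fully inside the rim, and let go. Then start the shaker: flip the longer of its two toggle levers right over, away from the front of the machine towards the platform, until it snaps to its other side. Leave the shorter toggle as it is, and do not disturb the bottle, the little jar or the screw cap.

Things in the scene. Friction and masses are not known exactly. Their poses are not given: they have to be found in the camera images.
- shaker: Benchtop orbital shaker, fixed: white housing 300 (x) x 260 (y) x 60 mm high on the bench, origin under its centre, z up. Its front, with a grey console strip on top carrying the two toggles, is on its -x side; the raised metal platform is on its +x side. The shaker stands either left or right of the rack.
- platform (a point): Centre of the platform's flat top, 94 mm above the bench and 50 mm from the shaker's origin along its +x; axes as the shaker's. The platform is a rectangle 104 mm (shaker x) by 176 mm (shaker y) inside a 6 mm thick rim that stands 10 mm above it (rim top 104 mm above the bench).
- rack: Loose white tube rack, 0.2 to 0.4 kg, origin under its centre, z up: base 130 (x) x 72 (y) x 30 mm, two rows of four capped tubes to 66 mm high, and over the middle a level handle bar along x on two end posts (see its point). It fits the platform with its long side along the shaker's y, either way round.
- rack_handle (a point): Middle of the rack's handle bar, 110 mm above the rack's underside; axes as the rack's. The bar runs along x, is 12 mm thick (y) and 20 mm tall; 112 mm free between its end posts; the tube caps lie 34 mm below it.
- long_toggle (a joint): The longer lever, a steel bat 52 mm long, 9 mm thick at the root, 14 mm near the tip. Rad: 0 = off, leaning 0.45 to the shaker's front (-x); 0.9 = on, leaning 0.45 to the platform (+x). A snap-over spring holds it at either stop: 3 to 6 N near the tip starts it, falling to nothing at centre (0.45); beyond that it jumps to the far stop; let go before, it jumps back.
- long_toggle_pivot (a point): Pivot of the longer toggle, fixed on the console, 70 mm above the bench; axes as the shaker's, the lever swings about y. An 18 mm steel collar rises 2 mm over the pivot; the console is flat, 10 mm below it. The toggle is left or right of the short one, their pivots about 90 mm apart along the shaker's y.
- long_toggle_tip (a point): Middle of the longer toggle's tip; in the off position 23 mm in front of the pivot and 47 mm above it.
- short_toggle (a joint): The shorter toggle, a steel bat 24 mm long and 6 to 8 mm thick, of the same kind and swing; at 0 it leans to the shaker's front. To be left there.
- short_toggle_pivot (a point): Pivot of the shorter toggle, 70 mm above the bench; its lever swings about y and its tip reaches at most 24 mm above the pivot.
- bottle: Bystander: loose upright plastic bottle with cap, 58 mm diameter, 130 mm tall, origin at the centre of its foot. Stands 60 to 85 mm beyond the +x end of the rack.
- cap: Bystander: loose screw cap lying flat, 28 mm diameter, 13 mm high, origin under its centre. Lies 40 to 65 mm off the -x end of the rack.
- vial: Bystander: loose little closed jar standing upright, 30 mm diameter, 45 mm tall, origin at the centre of its foot. Stands near the screw cap, off the same end of the rack.
Things that resemble listed ones, but are neither listed nor needed, are in the scene too. Leave any orange look-alike of the rack alone.

How it is judged:
By the outcome, as a careful person would: the job done as asked, in the order asked, and still so for the second after the job is handed in, with the robot touching nothing.
It also fails if it takes over 45 s, if anything falls off the work surface, if the arm or the gripper's body presses on something with over 40 N, if the wrist force passes 120 N, or if a joint passes its speed limit or range.

ROBOT

A 6-joint arm with a two-finger parallel gripper is mounted at the origin on the work surface. World frame = base frame: x ahead of the robot, y to its left, z up, the work surface at z = 0. Lengths are in mm, angles in degrees, forces in N, time in s.
With the tool pointing down it reaches from about 300 to 850 mm from the base axis. Payload 4.2 kg.
Tool frame: the origin (TCP) lies midway between the tips of the shut fingers; the grasp point (between the pads) lies 19 mm behind it (env.grip_depth is the distance from the TCP to the grasp point, in mm); z points along the fingers, y is the line along which they close (so a half turn about z gives the same grasp; the last joint's range is limited). The gripper opens to 91 mm and grips with 3 to 60 N. Pads are 32 mm wide; open, the fingers measure 118 mm over their backs; the gripper's body (76 mm by 178 mm) begins 60 mm behind the grasp point.
Start: joints at [63.656, 18.312, 89.639, -0, 72.044, -1.146], TCP at [244.816, 520.297, 213.976] pointing down, gripper open.
Joint ranges: [-177.97, 177.97], [-48.28, 115.42], [12.27, 149.76], [-77.06, 257.06], [2.81, 150.46], [-146.56, 146.56]. Speed limits (degrees/s): [147.25, 147.25, 180, 180, 180, 180].

INTERFACE

Orientations are given as [roll, pitch, yaw] about the fixed x, y, z axes, in that order (R = Rz(yaw) Ry(pitch) Rx(roll)).
In Python, from workcell import env, eyes gives the robot as it stands.
- The arm moves only by the tool send_rows, never from a script. Its argument "motion" is a list of rows, each a list of 7 numbers: the shift along the world's x, y, z normalised to -1 to 1, where 1 is 0.5 m, then the turn, a rotation vector about the world's x, y, z normalised to -1 to 1, where 1 is 60 degrees, then the opening, from -1 (shut) to 1 (fully open). A call has 1 to 20 rows; each row is the pose to reach, as a shift and turn from the pose commanded when the call began; what a row does not reach only later rows make up. A row lasts 1/8 s, in which the tool goes at most 62.5 mm and 10.7 degrees, less where a joint would pass 70% of its speed; a pose out of reach is approached as far as the arm can. A call with a number of a shift or a turn outside -1 to 1 is refused whole. A call with a gripper value outside its range is refused whole. The fingers move at their own pace and stop on an object; "squeeze" is the grip in N (left out, the last holds). Time passes only in rows, so rows that repeat a pose let the fingers close. It gives the time, the measured TCP pose, the force, the opening and the grip force at its end, in the units of the state.
- env.state(): the state, without advancing time (a new reading comes with each control period).
- eyes.grab_frame(name): name is "side" or "top"; returns a dict with "pixels" (480x640x3 uint8, red, green, blue), "depth" (480x640 float32, mm along the optical axis (not along the pixel's ray), 0 where there is no reading), "fx", "fy", "cx", "cy" (pixels), "R" (3x3) and "t" (3): a world point X has camera coordinates R X + t. Camera axes: x right, y down, z forward; pixel columns grow to the right and rows downward; lengths in mm; the calibration is good to about 2 mm. A picture is of the moment at which its call begins.
- env.job_done(): hands the job in; it is judged then, once.
The state is a dict: "time_s": time; "qpos": joint angles; "qvel": joint speeds; "effort": joint torques, N m; "ee_pos": TCP position; "ee_rot": TCP orientation; "force": force on the tool from outside, world axes, zero at the start; "torque": the same for the moment, N m; "gripper_width": finger opening in mm; "gripper_force": force on a finger pad.
Only numpy, scipy, OpenCV 4.12 (cv2) and the standard library are available. Lean on these libraries where they do the work, as an engineer would, in place of code of your own. Each camera call takes 0.05 s, during which the arm holds its last target. There are 200 camera calls.

## Working session

There is one attempt and no reset: what is moved stays moved. The work goes in short steps, Python scripts to look and compute and a tool call to move; the robot and the scene stay as the last step left them, time stands still between calls to the robot, and variables do not carry over. Pictures are saved under pics/ and viewed, at most 10 in all, crops included, and the job is handed in when it is done.

Besides the shell and the picture viewer there is one more tool, called after "Emit:" as name(argument=value, ...), one argument or row to a line, values as JSON. send_rows: Moves the arm, as the interface text tells. Its arguments: {"type":"object","properties":{"motion":{"type":"array"},"squeeze":{"type":"number"}},"required":["motion"]}

```bash
mkdir -p pics; cat > h.py <<'E'
import numpy as np,cv2
from workcell import env,eyes
def grab(n):
    f=eyes.grab_frame(n); np.savez('pics/'+n+'.npz',**f); return f
def P(f,u,v,z=None):
    """world point at pixel; with z: intersect plane z"""
    R,t=np.array(f['R']),np.array(f['t'])
    r=np.array([(u-f['cx'])/f['fx'],(v-f['cy'])/f['fy'],1])
    o=-R.T@t; d=R.T@r
    s=f['depth'][int(round(v)),int(round(u))] if z is None else (z-o[2])/d[2]
    return o+s*d
def save(f,name,box=None,size=None):
    im=f['pixels'][:,:,::-1]
    if box: im=im[box[1]:box[3],box[0]:box[2]]
    if size: im=cv2.resize(im,size,interpolation=cv2.INTER_CUBIC)
    cv2.imwrite('pics/'+name,im)
E
python3 - <<'E'
from h import *
for n in('top','side'): save(grab(n),n+'1.png')
print(env.state()['time_s'])
E
```

```text
0.1
```

View pics/top1.png

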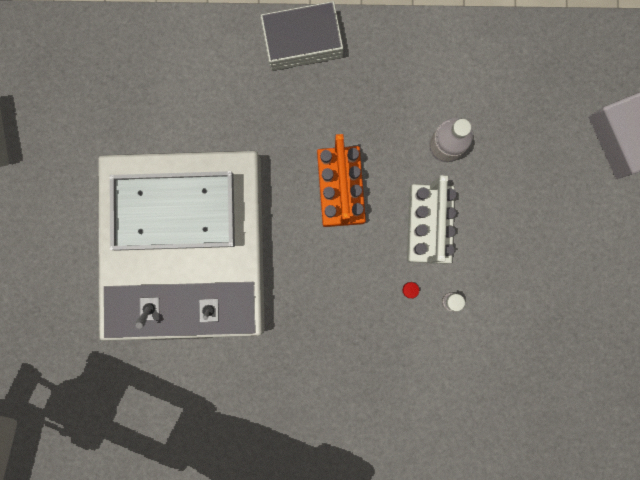

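View pics/side1.png

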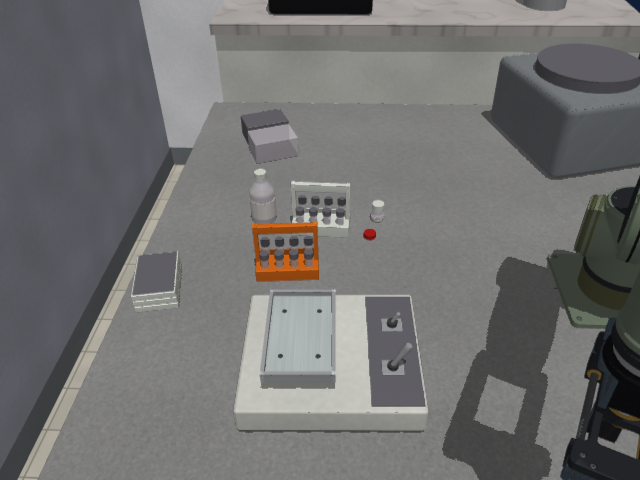

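The top view shows the shaker at left, with the platform around (172,212), the long toggle's collar around (149,309) and the short one at (208,310). The white rack is at (432,223) with its bar at (442,177)-(442,262). The orange decoy stands between the two at (341,185). The bottle is at (455,137), the cap at (411,290) and the jar at (455,302). Next I'll enlarge the crops.

```bash
python3 - <<'E'
from h import *
f=dict(np.load('pics/top.npz'))
im=f['pixels'][:,:,::-1]
a=cv2.resize(im[140:350,90:275],None,fx=2.6,fy=2.6,interpolation=cv2.INTER_CUBIC)
b=cv2.resize(im[170:270,395:475],None,fx=3.8,fy=3.8,interpolation=cv2.INTER_CUBIC)
c=np.zeros((546,800,3),np.uint8); c[:a.shape[0],:a.shape[1]]=a; c[:b.shape[0],485:485+b.shape[1]]=b
cv2.imwrite('pics/crop.png',c)
for u,v in [(442,185),(442,220),(442,255),(172,212),(150,330),(411,290),(455,302),(341,140)]: print(u,v,P(f,u,v).round(1))
R=f['R'];print(R.round(3),-R.T@f['t'])
E
```

```text
442 185 [ 641.9 -192.2  118.7]
442 220 [ 588.5 -192.1  119.1]
442 255 [ 535.6 -192.2  118.6]
172 212 [598.4 223.2  91.8]
150 330 [412.6 261.3  58.3]
411 290 [ 480.8 -160.7   13.9]
455 302 [ 462.9 -227.2   46.6]
341 140 [709.1 -38.1 118.8]
[[ 0.013 -1.     0.   ]
 [-0.998 -0.013 -0.067]
 [ 0.067  0.001 -0.998]] [ 497.58436967  -16.84749886 1014.27126961]
```

View pics/crop.png

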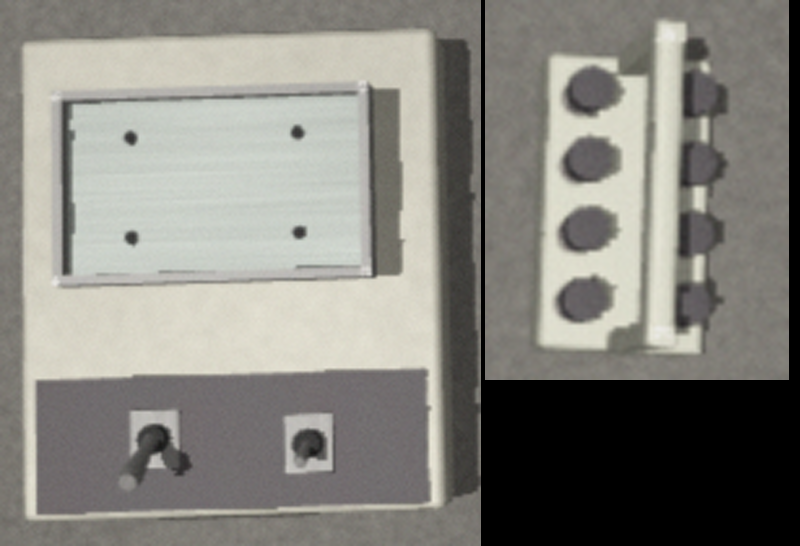

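The left crop shows the rim's corners at (52,95), (370,83), (373,275) and (52,285), the long toggle's collar at (154,437) and its tip at (127,483), leaning to the front. The right crop shows the bar from (670,25) to (660,343). I'll fit the depth points for accuracy.

```bash
python3 - <<'E'
from h import *
for n in('top','side'):
    f=dict(np.load(f'pics/{n}.npz'))
    v,u=np.mgrid[:480,:640]
    d=f['depth']; C=np.stack([(u-f['cx'])/f['fx']*d,(v-f['cy'])/f['fy']*d,d],-1)
    W=(C-f['t'])@f['R']
    def box(m,name):
        p=W[m&(d>0)].astype(np.float32); r=cv2.minAreaRect(p[:,:2].copy())
        print(n,name,len(p),[np.round(x,1) for x in r], p[:,2].mean().round(1))
    x,y,z=W[...,0],W[...,1],W[...,2]
    rk=(x>480)&(x<700)&(y<-120)&(y>-260)
    box(rk&(z>114)&(z<124)&(x<670),'bar'); box(rk&(abs(z-30)<5)&(x>515)&(x<670),'base')
    sh=(x>350)&(x<760)&(y>80)&(y<420)
    box(sh&(abs(z-104)<4)&(x>500),'rim'); box(sh&(abs(z-60)<4),'house'); box(sh&(abs(z-94)<3)&(x>500),'plat')
    m=sh&(z>75)&(x<460); p=W[m]
    for c in (p[p[:,1]>p[:,1].mean()],p[p[:,1]<=p[:,1].mean()]):
        if len(c): print('tog',len(c),c.min(0).round(1),c.max(0).round(1),c[c[:,2]>c[:,2].max()-8].mean(0).round(1))
f=dict(np.load('pics/top.npz'))
q=lambda a,b,z:P(f,90+a/2.6,140+b/2.6,z)
c=[q(52,95,104),q(370,83,104),q(373,275,104),q(52,285,104)]
print('rimc',np.mean(c,0)); print(np.round(c,1))
print('pivot',q(154,437,72),'tip',q(127,483,117),'short',q(309,443,72))
print('bottle',P(f,462,128))
E
```

```text
top bar 704 [array([ 592.7, -192.2]), array([ 12.7, 129.9]), np.float64(87.9)] 120.0
top base 1697 [array([ 592.4, -192.3]), array([ 72.8, 130.3]), np.float64(88.2)] 30.5
top rim 1614 [array([600.2, 222.2]), array([116.5, 189. ]), np.float64(2.5)] 104.2
top house 18541 [array([550.2, 219.4]), array([299.4, 259.6]), np.float64(2.5)] 60.7
top plat 6989 [array([597.9, 219.2]), array([113.4, 184.9]), np.float64(3.6)] 94.3
tog 156 [420.2 254.1  75.3] [449.8 267.5 122.8] [427.  260.7 117.5]
tog 46 [433.5 160.2  75. ] [451.1 172.7  94.4] [437.6 167.2  90.7]
side bar 252 [array([ 589.1, -188.1]), array([127.6,  21. ]), np.float64(0.8)] 117.7
side base 496 [array([ 588.8, -186.3]), array([ 77.8, 129.4]), np.float64(89.4)] 29.1
side rim 1073 [array([597.2, 225.3]), array([116.3, 190.9]), np.float64(2.4)] 102.7
side house 13791 [array([546.9, 224.9]), array([298.1, 260.7]), np.float64(2.4)] 59.5
side plat 4746 [array([596.6, 227.3]), array([115.1, 188. ]), np.float64(2.3)] 93.2
tog 180 [418.1 258.6  75.1] [447.4 271.8 119.6] [424.  266.3 115. ]
tog 39 [431.  167.5  75.4] [440.9 174.9  91.5] [434.6 171.7  88.1]
rimc [598.86631703 220.96555917 104.        ]
[[650.8 317.4 104. ]
 [660.5 128.8 104. ]
 [546.3 124.4 104. ]
 [537.9 313.2 104. ]]
pivot [448.05090854 259.6355345   72.        ] tip [423.90116897 261.10084936 117.        ] short [445.65431702 165.69673719  72.        ]
bottle [ 727.08611865 -220.05578607  130.3547301 ]
```

```bash
python3 - <<'E'
from h import *
s=env.state(); print({k:s[k] for k in ('time_s','ee_pos','ee_rot','force','gripper_width')})
from scipy.spatial.transform import Rotation as Rn
print(Rn.from_euler('xyz',s['ee_rot'],degrees=True).as_matrix().round(3))
E
```

```text
{'time_s': 0.1, 'ee_pos': array([244.62305825, 519.88606326, 213.23166223]), 'ee_rot': array([-1.79912970e+02, -6.06022793e-04,  1.54802856e+02]), 'force': array([0.3217666 , 0.32662888, 0.49453535]), 'gripper_width': 91.2244200732002}
[[-0.905  0.426 -0.001]
 [ 0.426  0.905 -0.001]
 [ 0.    -0.002 -1.   ]]
```

Emit:
send_rows(
  motion=[
    [0.02,-0.04,0.05,0,0,0.03,1],
    [0.06,-0.12,0.09,0,0,0.08,1],
    [0.1,-0.21,0.09,0,0,0.13,1],
    [0.15,-0.31,0.09,0,0,0.18,1],
    [0.2,-0.41,0.09,0,0,0.23,1],
    [0.25,-0.51,0.09,0,0,0.29,1],
    [0.3,-0.61,0.09,0,0,0.34,1],
    [0.35,-0.71,0.09,0,0,0.39,1],
    [0.4,-0.81,0.09,0,0,0.39,1],
    [0.45,-0.91,0.09,0,0,0.39,1],
    [0.48,-0.97,0.09,0,0,0.39,1],
    [0.48,-0.97,0.09,0,0,0.39,1],
  ],
)

```text
time_s: 1.6
ee_pos: [485.3, 33.5, 258.4]
ee_rot: [-180.0, -0.1, 178.0]
force: [0.1, -0.3, -0.3]
gripper_width: 91.2
gripper_force: 0.0
```

Emit:
send_rows(
  motion=[
    [0.03,-0.06,0,0,0,0,1],
    [0.08,-0.16,0,0,0,0,1],
    [0.13,-0.26,0,0,0,0,1],
    [0.17,-0.36,0,0,0,0,1],
    [0.2,-0.43,0,0,0,0,1],
    [0.212,-0.452,0,0,0,0,1],
    [0.212,-0.452,-0.06,0,0,0,1],
    [0.212,-0.452,-0.12,0,0,0,1],
    [0.212,-0.452,-0.16,0,0,0,1],
    [0.212,-0.452,-0.16,0,0,0,1],
  ],
)

```text
time_s: 2.85
ee_pos: [589.6, -188.5, 177.5]
ee_rot: [179.9, -0.2, 178.3]
force: [0.3, 0.1, -0.3]
gripper_width: 91.0
gripper_force: 0.0
```

```bash
python3 - <<'E'
from h import *
f=grab('side'); save(f,'side2.png',(230,130,430,280),(800,600))
E
```

```text
(no output)
```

View pics/side2.png

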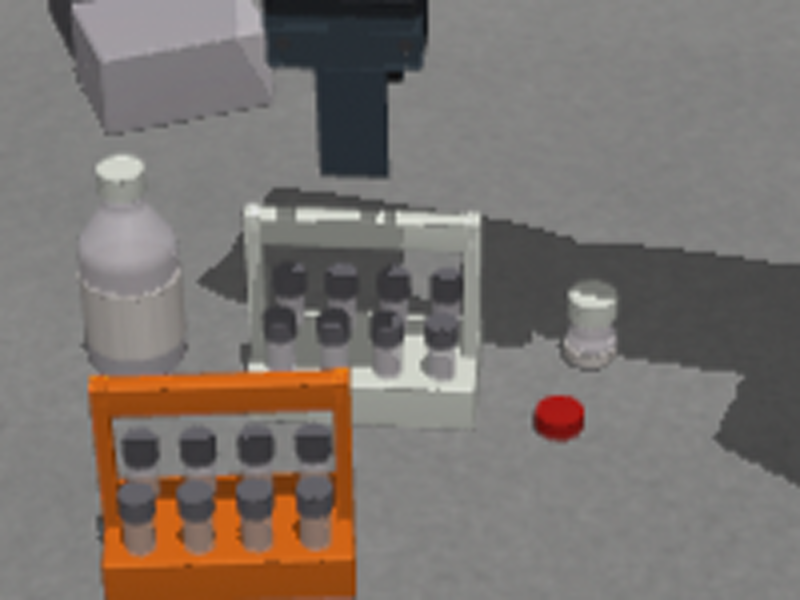

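The finger at u≈353 is above the bar's middle (u≈362), and the gripper is clear of the bottle. Next I descend and grip.

Emit:
send_rows(
  motion=[
    [0,-0.002,-0.05,0,0,0,1],
    [0,-0.002,-0.1,0,0,0,1],
    [0,-0.002,-0.14,0,0,0,1],
    [0,-0.002,-0.165,0,0,0,1],
    [0,-0.002,-0.174,0,0,0,1],
    [0,-0.002,-0.174,0,0,0,1],
    [0,-0.002,-0.174,0,0,0,-0.3],
    [0,-0.002,-0.174,0,0,0,-0.5],
    [0,-0.002,-0.174,0,0,0,-0.65],
    [0,-0.002,-0.174,0,0,0,-0.75],
    [0,-0.002,-0.174,0,0,0,-0.8],
    [0,-0.002,-0.174,0,0,0,-1],
    [0,-0.002,-0.174,0,0,0,-1],
    [0,-0.002,-0.174,0,0,0,-1],
  ],
  squeeze=35,
)

```text
time_s: 4.65
ee_pos: [590.8, -191.7, 92.0]
ee_rot: [180.0, -0.0, 178.2]
force: [-1.2, -0.6, 0.7]
gripper_width: 14.0
gripper_force: 0.0
```

Emit:
send_rows(
  motion=[
    [0,0,0,0,0,0,-1],
    [0,0,0,0,0,0,-1],
    [0,0,0,0,0,0,-1],
    [0,0,0,0,0,0,-1],
  ],
  squeeze=35,
)

```text
time_s: 5.15
ee_pos: [590.7, -191.7, 91.9]
ee_rot: [180.0, -0.0, 178.2]
force: [0.5, 0.0, -1.7]
gripper_width: 12.1
gripper_force: 35.0
```

Emit:
send_rows(
  motion=[
    [0,0,0.01,0,0,0,-1],
    [0,0,0.03,0,0,0,-1],
    [0,0,0.06,0,0,0,-1],
    [0,0,0.1,0,0,0,-1],
    [0,0,0.14,0,0,0,-1],
    [0,0,0.18,0,0,0,-1],
    [0,0,0.22,0,0,0,-1],
    [0,0,0.26,0,0,0,-1],
    [0,0,0.29,0,0,0,-1],
    [0,0,0.31,0,0,0,-1],
    [0,0,0.32,0,0,0,-1],
    [0,0,0.32,0,0,0,-1],
    [0,0,0.32,0,0,0,-1],
  ],
)

```text
time_s: 6.78
ee_pos: [590.5, -191.6, 251.2]
ee_rot: [180.0, -0.1, 178.2]
force: [-0.5, -0.5, -2.5]
gripper_width: 11.9
gripper_force: 35.0
```

Emit:
send_rows(
  motion=[
    [0,0.01,0,0,0,-0.02,-1],
    [0,0.04,0,0,0,-0.06,-1],
    [0,0.09,0,0,0,-0.12,-1],
    [0,0.15,0,0,0,-0.18,-1],
    [0,0.22,0,0,0,-0.25,-1],
    [0,0.29,0,0,0,-0.32,-1],
    [0,0.36,0,0,0,-0.39,-1],
    [0.01,0.43,0,0,0,-0.46,-1],
    [0.01,0.5,0,0,0,-0.53,-1],
    [0.01,0.57,0,0,0,-0.6,-1],
    [0.01,0.64,0,0,0,-0.67,-1],
    [0.01,0.7,0,0,0,-0.73,-1],
    [0.016,0.75,0,0,0,-0.79,-1],
    [0.016,0.79,0,0,0,-0.84,-1],
    [0.016,0.82,0,0,0,-0.88,-1],
    [0.016,0.83,0,0,0,-0.9,-1],
    [0.016,0.83,0,0,0,-0.9,-1],
  ],
)

```text
time_s: 8.9
ee_pos: [598.6, 223.3, 251.7]
ee_rot: [-180.0, 0.0, 124.2]
force: [1.0, 0.0, -1.9]
gripper_width: 11.7
gripper_force: 35.0
```

Emit:
send_rows(
  motion=[
    [0,0,0,0,0,-0.02,-1],
    [0,0,0,0,0,-0.07,-1],
    [0,0,0,0,0,-0.14,-1],
    [0,0,0,0,0,-0.22,-1],
    [0,0,0,0,0,-0.3,-1],
    [0,0,0,0,0,-0.38,-1],
    [0,0,0,0,0,-0.45,-1],
    [0,0,0,0,0,-0.5,-1],
    [0,0,0,0,0,-0.53,-1],
    [0,0,0,0,0,-0.53,-1],
    [0,0,-0.03,0,0,-0.53,-1],
    [0,0,-0.05,0,0,-0.53,-1],
    [0,0,-0.06,0,0,-0.53,-1],
    [0,0,-0.06,0,0,-0.53,-1],
    [0,0,-0.06,0,0,-0.53,-1],
  ],
)

```text
time_s: 10.78
ee_pos: [599.1, 223.4, 222.3]
ee_rot: [180.0, -0.0, 92.4]
force: [-0.8, 0.1, -2.2]
gripper_width: 11.8
gripper_force: 35.0
```

```bash
python3 - <<'E'
from h import *
f=grab('side'); a=cv2.resize(f['pixels'][190:440,220:440,::-1],(400,455),interpolation=cv2.INTER_CUBIC)
g=grab('top'); b=cv2.resize(g['pixels'][130:350,80:275,::-1],(400,451),interpolation=cv2.INTER_CUBIC)
cv2.imwrite('pics/c3.png',np.hstack([a[:451],b]))
E
```

```text
(no output)
```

View pics/c3.png

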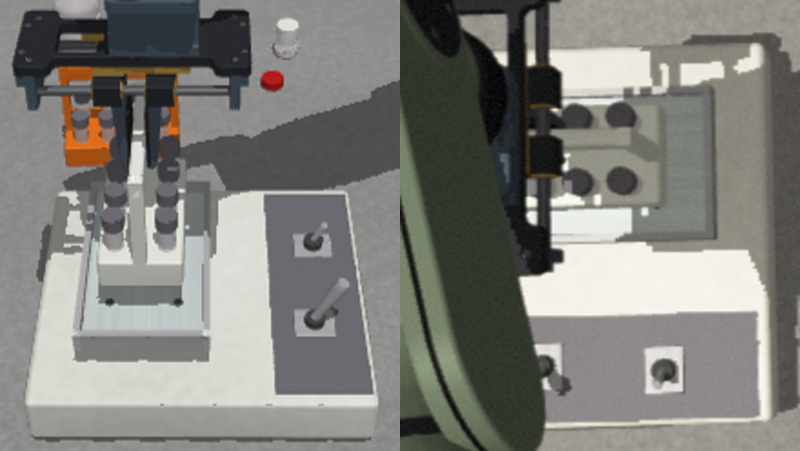

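The rack hangs level over the platform, aligned with it in both views. A quick depth check gives the offset.

```bash
python3 - <<'E'
from h import *
for n in('top','side'):
    f=dict(np.load(f'pics/{n}.npz'))
    v,u=np.mgrid[:480,:640]
    d=f['depth']; C=np.stack([(u-f['cx'])/f['fx']*d,(v-f['cy'])/f['fy']*d,d],-1)
    W=((C-f['t'])@f['R'])[d>0]; W=W[(W[:,0]>520)&(W[:,0]<680)&(W[:,1]>100)&(W[:,1]<330)]
    for nm,lo,hi in (('base',156,164),('body',132,158),('rim',101,107)):
        p=W[(W[:,2]>lo)&(W[:,2]<hi)]
        if len(p)>5: print(n,nm,len(p),np.percentile(p,1,0).round(1),np.percentile(p,99,0).round(1),cv2.minAreaRect(p[:,:2].astype(np.float32)))
E
```

```text
top base 1191 [564.5 155.8 156.8] [636.5 245.2 163.8] ((600.6626586914062, 202.6491241455078), (71.91544342041016, 94.31180572509766), 2.688302993774414)
top body 263 [563.  154.8 134. ] [636.8 250.4 158. ] ((600.599609375, 205.8154296875), (72.11377716064453, 100.47898864746094), 2.4594650268554688)
top rim 856 [542.8 126.8 101.3] [661.4 242.7 106.8] ((601.706787109375, 188.40806579589844), (116.39722442626953, 121.34811401367188), 2.455815076828003)
side base 1009 [560.1 163.  156.2] [631.9 289.7 163.3] ((596.9470825195312, 224.73562622070312), (71.75721740722656, 133.96153259277344), 2.2775959968566895)
side body 717 [559.4 171.7 132.4] [631.7 291.3 158. ] ((597.1295776367188, 224.7534637451172), (72.26679992675781, 133.88401794433594), 2.3731203079223633)
side rim 851 [536.  130.5 101.1] [657.1 321.2 105.9] ((597.1865234375, 225.83612060546875), (116.19096374511719, 190.6654052734375), 2.4185831546783447)
```

Emit:
send_rows(
  motion=[
    [0,0,-0.01,0,0,0,-1],
    [0,0,-0.03,0,0,0,-1],
    [0,0,-0.05,0,0,0,-1],
    [0,0,-0.062,0,0,0,-1],
    [0,0,-0.066,0,0,0,-1],
    [0,0,-0.068,0,0,0,-1],
    [0,0,-0.069,0,0,0,-1],
    [0,0,-0.07,0,0,0,-1],
    [0,0,-0.07,0,0,0,-1],
    [0,0,-0.07,0,0,0,-1],
  ],
)

```text
time_s: 12.12
ee_pos: [598.8, 223.3, 187.1]
ee_rot: [180.0, -0.0, 92.4]
force: [0.4, -0.4, -1.6]
gripper_width: 12.0
gripper_force: 35.0
```

Emit:
send_rows(
  motion=[
    [0,0,-0.001,0,0,0,-1],
    [0,0,-0.002,0,0,0,-1],
    [0,0,-0.003,0,0,0,-1],
    [0,0,-0.003,0,0,0,-1],
    [0,0,-0.003,0,0,0,-1],
  ],
)

```text
time_s: 12.75
ee_pos: [599.0, 223.3, 185.8]
ee_rot: [180.0, -0.0, 92.4]
force: [-0.3, -0.4, 1.3]
gripper_width: 11.7
gripper_force: 35.0
```

Contact is felt, since the load has reversed from -2 N to +1.3 N. I release gently and go up.

Emit:
send_rows(
  motion=[
    [0,0,-0.001,0,0,0,-1],
    [0,0,-0.001,0,0,0,-1],
    [0,0,-0.001,0,0,0,-0.7],
    [0,0,-0.001,0,0,0,-0.6],
    [0,0,-0.001,0,0,0,-0.4],
    [0,0,-0.001,0,0,0,0],
    [0,0,-0.001,0,0,0,0],
    [0,0,-0.001,0,0,0,0],
    [0,0,-0.001,0,0,0,0],
    [0,0,0.03,0,0,0,0],
    [0,0,0.08,0,0,0,0],
    [0,0,0.14,0,0,0,0],
    [0,0,0.16,0,0,0,0],
    [0,0,0.16,0,0,0,0],
  ],
)

```text
time_s: 14.5
ee_pos: [599.0, 223.4, 266.3]
ee_rot: [179.9, -0.0, 92.4]
force: [0.1, 0.1, -0.7]
gripper_width: 45.7
gripper_force: 0.0
```

Emit:
send_rows(
  motion=[
    [-0.02,0,0,0,0,0,0],
    [-0.07,0.01,0,0,0,0,-1],
    [-0.14,0.02,0,0,0,0,-1],
    [-0.21,0.04,0,0,0,0,-1],
    [-0.28,0.06,0,0,0,0,-1],
    [-0.34,0.08,0,0,0,0,-1],
    [-0.39,0.08,0,0,0,0,-1],
    [-0.42,0.08,0,0,0,0,-1],
    [-0.42,0.08,-0.02,0,0,0,-1],
    [-0.42,0.08,-0.08,0,0,0,-1],
    [-0.42,0.08,-0.15,0,0,0,-1],
    [-0.42,0.08,-0.2,0,0,0,-1],
    [-0.42,0.08,-0.23,0,0,0,-1],
    [-0.42,0.08,-0.23,0,0,0,-1],
  ],
)

```text
time_s: 16.25
ee_pos: [388.5, 262.5, 148.6]
ee_rot: [-179.8, 0.1, 92.4]
force: [0.3, -0.4, 0.0]
gripper_width: 0.1
gripper_force: 0.0
```

```bash
python3 - <<'E'
from h import *
f=grab('side'); save(f,'s4.png',(220,190,480,450),(600,600))
E
```

```text
(no output)
```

View pics/s4.png

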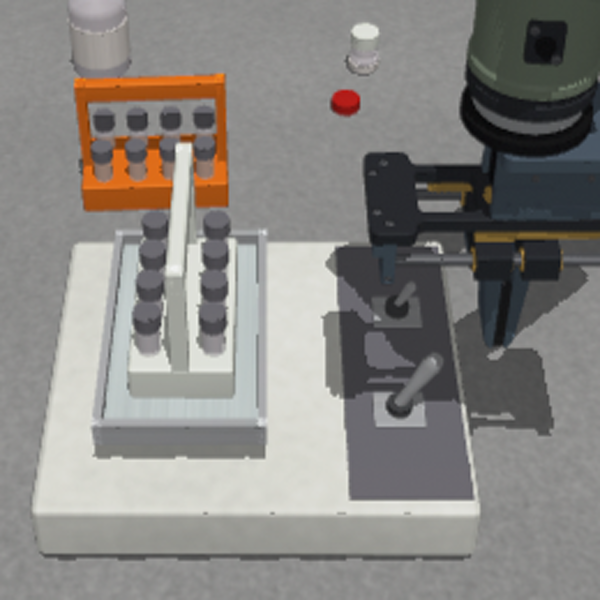

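The rack stands flat inside the rim. The shut fingers are in front of the long lever, whose tip is at (432,360). Next I descend and push.

Emit:
send_rows(
  motion=[
    [0,0,-0.03,0,0,0,-1],
    [0,0,-0.07,0,0,0,-1],
    [0,0,-0.093,0,0,0,-1],
    [0,0,-0.093,0,0,0,-1],
    [0.015,0,-0.093,0,0,0,-1],
    [0.03,0.001,-0.093,0,0,0,-1],
    [0.04,0.001,-0.093,0,0,0,-1],
    [0.045,0.001,-0.093,0,0,0,-1],
    [0.05,0.002,-0.093,0,0,0,-1],
    [0.055,0.002,-0.093,0,0,0,-1],
    [0.06,0.002,-0.093,0,0,0,-1],
  ],
)

```text
time_s: 17.68
ee_pos: [417.5, 264.0, 104.0]
ee_rot: [-179.8, 0.0, 92.4]
force: [-4.2, -0.1, 3.1]
gripper_width: 0.6
gripper_force: 2.1
```

Emit:
send_rows(
  motion=[
    [0.008,0,0,0,0,0,-1],
    [0.016,0,0,0,0,0,-1],
    [0.024,0,0,0,0,0,-1],
    [0.032,0.001,0,0,0,0,-1],
    [0.04,0.001,0,0,0,0,-1],
    [0.046,0.001,0,0,0,0,-1],
    [0.046,0.001,0,0,0,0,-1],
  ],
)

```text
time_s: 18.55
ee_pos: [442.1, 264.8, 104.0]
ee_rot: [180.0, -0.0, 92.4]
force: [0.2, -0.1, 0.7]
gripper_width: 0.4
gripper_force: 0.0
```

```bash
python3 - <<'E'
from h import *
f=grab('side'); save(f,'s5.png',(340,260,470,420),(488,600))
E
```

```text
(no output)
```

View pics/s5.png

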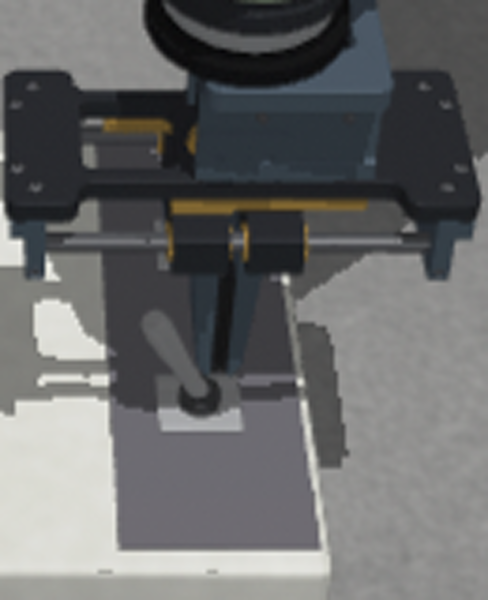

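The lever now leans towards the platform, with its tip at (155,322) and pivot at (200,398), and the contact force is gone. I back off and rise.

Emit:
send_rows(
  motion=[
    [-0.02,0,0,0,0,0,-1],
    [-0.06,0,0,0,0,0,-1],
    [-0.1,0,0,0,0,0,-1],
    [-0.12,0,0.03,0,0,0,-1],
    [-0.12,0,0.1,0,0,0,-1],
    [-0.12,0,0.2,0,0,0,-1],
    [-0.12,0,0.28,0,0,0,-1],
    [-0.12,0,0.3,0,0,0,-1],
    [-0.12,0,0.3,0,0,0,-1],
  ],
)

```text
time_s: 19.73
ee_pos: [381.5, 264.8, 254.3]
ee_rot: [179.9, -0.0, 92.4]
force: [-0.6, 0.8, 0.8]
gripper_width: 0.6
gripper_force: 0.0
```

```bash
python3 - <<'E'
from h import *
f=grab('side'); save(f,'s6.png',(220,150,480,450),(520,600))
E
```

```text
(no output)
```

View pics/s6.png

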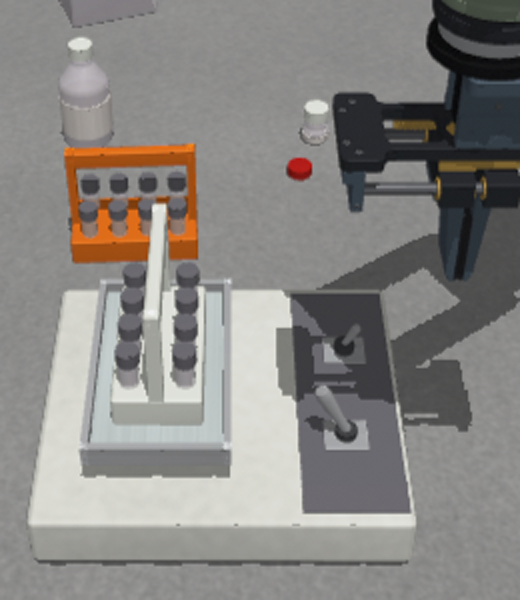

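The rack is flat inside the rim around (158,350). The long lever leans to the platform (tip at (322,392)) and the short one still leans to the front (345,340). The bottle, jar and cap are undisturbed.

```bash
python3 -c "
from workcell import env
print(env.job_done())"
```

```text
the job is handed in; nothing more can be done
None
```

The rack stands flat inside the platform rim and is released, the long toggle is flipped over to the platform side, the short toggle and the bystanders were left alone, and the job was handed in at about 20 s.

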